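# Latch the test chamber's end cover

## Robot

A 6-joint arm with a two-finger parallel gripper is mounted at the origin on a cart in front of the work surface, level with it; the furniture and walls round the work are solid. World frame = base frame: x ahead of the robot, y to its left, z up, the work surface at z = 0. Lengths are in m, angles in rad, forces in N, time in s.
With the tool pointing down it reaches from about 0.35 to 0.775 m from the base axis. Payload 7.3 kg.
Tool frame: the origin (TCP) lies between the finger pads; the fingertips stand 8 mm ahead of it and the grasp point (between the pads) lies 11 mm behind it (robot.nose_length is the distance from the TCP to the fingertips, in m); z points along the fingers, y is the line along which they close (so a half turn about z gives the same grasp; the last joint's range is limited). The gripper opens to 92 mm and grips with 3 to 60 N. Pads are 19 mm wide; open, the fingers measure 130 mm over their backs; the gripper's body (75 mm by 190 mm) begins 47 mm behind the grasp point.
Start: joints at [-1.298, 0.342, 1.524, -0, 1.275, -0.146], TCP at [0.214, -0.48, 0.235] pointing down, gripper open.
Joint ranges: [-2.53, 2.53], [-0.77, 2.02], [0.04, 2.7], [-1, 4.14], [0.28, 2.66], [-3.11, 3.11]. Speed limits (rad/s): [2.57, 2.57, 3.14, 3.14, 3.14, 3.14].

## Interface

Orientations are given as [roll, pitch, yaw] about the fixed x, y, z axes, in that order (R = Rz(yaw) Ry(pitch) Rx(roll)).
In Python, from cell import robot gives the robot as it stands. The module is installed in compiled form; this text tells all that it offers.
- The arm moves only by the shell command python3 -m jog 'ROWS' [FORCE]. ROWS is JSON, a list that holds one entry, the list of rows, each a list of 5 numbers: the gripper's target within -1 to 1 (fully open at 1, half-way at 0, shut at -1), then the shift along the tool's x, y, z in m, then the turn about the tool's z in rad. A call has 1 to 5 rows; each row is the pose to reach, as a shift and turn from the pose commanded when the call began, along the tool's axes at that moment; what a row does not reach only later rows make up. A row lasts 1/12 s, in which the tool goes at most 41.7 mm and 7.16 degrees, less where a joint would pass 70% of its speed; a pose out of reach is approached as far as the arm can. A call with a gripper value outside its range is refused whole. The fingers move at their own pace and stop on an object; FORCE is the grip in N (left out, the last holds). Time passes only in rows, so rows that repeat a pose let the fingers close. It gives the time, the measured TCP pose, the force, the opening and the grip force at its end, in the units of the state.
- robot.observe(): the state, without advancing time (a new reading comes with each control period).
- robot.read_camera(name): name is "scene" or "top"; returns the picture (480x640x3 uint8, red, green, blue); there is no depth.
- robot.camera_model(name): a dict with "camera_matrix" (3x3 intrinsics, pixels), "dist_coeffs" ([k1, k2, p1, p2, k3] as OpenCV has them; the pictures are not rectified), "position" and "attitude" of the camera in the world. Camera axes: x right, y down, z forward; pixel columns grow to the right and rows downward; lengths in m; the calibration is good to about 2 mm. A picture is of the moment at which its call begins. camera_model takes no time and is no camera call.
- robot.hand_in(): hands the job in; it is judged then, once.
The state is a dict: "time": time; "qpos": joint angles; "qvel": joint speeds; "joint_efforts": joint torques, N m; "tool_pos": TCP position; "tool_rot": TCP orientation; "contact_force": force on the tool from outside, world axes, zero at the start; "torque": the same for the moment, N m; "opening": finger opening in m; "grip_force": force on a finger pad.
Only numpy, scipy, OpenCV 4.12 (cv2) and the standard library are available. Lean on these libraries where they do the work, as an engineer would, in place of code of your own. Each camera call takes 0.05 s, during which the arm holds its last target. There are 200 camera calls.

## Task

Close the small test chamber: push its end cover in against the black seal frame and settle the seal by pressing the cover on it for half a second with a steady 14 N or so, never as much as 20; then swing the latch's wire loop over, hook it under the lip of the keeper on the cover, and press the lever back and down, without forcing anything, until it lies fully home and the loop holds the cover tight. Leave the things lying round the chamber where they are.

Things in the scene. Friction and masses are not known exactly. Their poses are not given: they have to be found in the camera images.
- chamber: Fixed grey hollow housing, 120 (x) x 100 (y) x 80 (z) mm, flat top at z 80 with the latch on it, open at its mouth towards its own -x, which faces the robot. Origin: on the table under the middle of the mouth; x points from the mouth into the housing, y left, z up. All latch parts move parallel to its x-z plane and lie symmetric about y = 0.
- cover (a joint): Slide of the end cover on guide rods along the chamber's x. Value: gap in m from its inner face to the mouth, 0.036 at most. Friction 2.5 N. A black seal frame stands 5.5 to 15.5 mm out of the mouth (it differs each time and shows in no reading) and stops the cover there; its springs yield only above 30 N, then 2 N more per mm. The latch draws the cover to about 0.0045.
- cover_front (a point): Centre of the front face (towards the robot, square to the chamber's x) of the end cover, a block 40 deep x 100 wide, top 80 mm above the table, level with the chamber's. The point is 45 mm above the table.
- keeper_seat (a point): Steel hook, 24 mm wide, on the cover's top. Origin: the seat of the loop bar's middle, 4 mm above the cover's top; axes as the chamber's. Upright face at x +4 mm; a lip juts towards the robot to x -1, underside z +6, top z +10. To pass down before the lip the bar's middle must be at x -5 mm or farther out; it drops to z 0 on the cover's top, then slides in under the lip.
- lever (a joint): Hinge of the flat steel latch lever, 62 mm long x 26 wide (rad). 0: closed, flat along +x on its stop. Grows as its end is lifted and swung over towards the robot: 1.57 upright, 2.09 forward stop. Stays where left (friction 0.08 Nm). With the loop hooked and taut it resists, at most about 13 N at its end, until about 0.29, where it goes over centre.
- lever_pin (a point): The lever's hinge axis (along the chamber's y), 40 mm into the chamber from the mouth, 89 mm above the table.
- lever_end (a point): Point on the lever's outer face (the upper one when closed): 55 mm from the hinge pin along the lever and 9 mm off it square to the lever; when closed it looks up, 98 mm above the table. The lever ends 7 mm beyond it in a round bead 3 mm high.
- loop (a joint): Free hinge of the wire loop on the lever (rad). Its pin is 18 mm from the lever's pin, in the lever's direction turned 0.21 rad downward (as seen closed), and goes round with the lever. 0: loop points opposite to the lever; grows as it folds back, to its stop 3.75, where it starts, leaning back upright. Loop's angle above the chamber's +x, up and over towards -x: pi + lever - loop.
- loop_bar (a point): Middle of the loop's cross bar (round, 8 mm thick, 44 mm long along the chamber's y), 80 mm from the loop's hinge pin.
- loop_button (a point): Centre of the black grip button on the loop, a cylinder along the chamber's y, 16 mm diameter, 16 mm wide, on a stem: 11 mm beyond the bar along the loop and 26 mm square to it, on the upper side when hooked (behind, +x, while the loop stands up). Can be pinched across its width from above; the loop then turns in the grip.
- spanner: Steel combination spanner, 143 mm long, lying to the right of the chamber; leave alone.
- end_cap: Grey round end cap, 40 mm diameter, 18 mm high, on the table to the left of the chamber; leave alone.
- grey_clip: Grey moulded clip, 94 mm long, on the table to the left of the chamber; leave alone.

How it is judged:
On the way, in this order (a step that is already met when the one before it is completed fails the run):
1. the cover is pressed onto the seal frame with over 7 N for 0.3 s (contact force between seal and cover above 7 N), for 0.3 s.
2. the loop's bar lies hooked in front of the keeper's upright, below the lip's top, with the lever still up (z of loop_bar in the frame of keeper_seat between -0.006 and 0.005 m and x of loop_bar in the frame of keeper_seat between -0.024 and 0.003 m and value of joint lever above 0.6 rad), for 0.2 s.
3. the lever is pressed down home (value of joint lever below 0.05 rad), for 0.2 s.
At the end, for the whole second after the job is handed in: The lever lies home (within 0.05 rad of its stop), the loop's bar sits in the keeper under the lip (within 3 mm along x and 5 mm in z of the seat) and pulls on it with more than 20 N, and the cover is drawn in to a gap below 6.5 mm (value of joint lever below 0.05 rad and value of joint cover below 0.0065 m and x of loop_bar in the frame of keeper_seat between -0.003 and 0.003 m and z of loop_bar in the frame of keeper_seat between -0.005 and 0.005 m and contact force between loop_c0 and cover above 20 N); the robot touches nothing.
It fails at once if the robot pushes the cover with more than 20 N (contact force between any of the fingers, the arm and cover above 20 N).
It fails at once if the robot presses the lever with more than 40 N (contact force between any of the fingers, the arm and lever_c0 above 40 N or contact force between any of the fingers, the arm and lever_c1 above 40 N).
It fails at once if the loop's bar is forced against the cover or the keeper with more than 40 N while the lever is still up (value of joint lever above 1.4 rad and contact force between loop_c0 and cover above 40 N).
It fails at once if the spanner, the end cap or the clip is moved more than 15 mm (distance of any of spanner, end_cap, grey_clip from where it was at the start of the episode above 0.015 m).
It also fails if it takes over 72 s, if anything falls off the work surface, if the arm or the gripper's body presses on something with over 40 N, if the wrist force passes 120 N, or if a joint passes its speed limit or range.

## Working session

There is one attempt and no reset: what is moved stays moved. The work goes in short steps, Python scripts to look and compute and a shell command to move; the robot and the scene stay as the last step left them, time stands still between calls to the robot, and variables do not carry over. Pictures are saved under pics/ and viewed, at most 11 in all, crops included, and the job is handed in when it is done.

```bash
mkdir -p pics; python3 - <<'E'
from cell import robot
import cv2
for n in("scene","top"):
    cv2.imwrite(f"pics/{n}0.png",robot.read_camera(n)[:,:,::-1]); print(robot.camera_model(n))
s=robot.observe(); print(s)
E
```

```text
{'camera_matrix': array([[448.75618367,   0.        , 318.32466052],
       [  0.        , 448.75618367, 239.04269357],
       [  0.        ,   0.        ,   1.        ]]), 'dist_coeffs': array([0.01736177, 0.        , 0.        , 0.        , 0.        ]), 'position': array([0.24192979, 0.81308079, 0.75025962]), 'attitude': array([-2.46821745, -0.01893546, -2.67687174])}
{'camera_matrix': array([[605.12879485,   0.        , 315.75558984],
       [  0.        , 605.12879485, 235.74596228],
       [  0.        ,   0.        ,   1.        ]]), 'dist_coeffs': array([-0.19000385,  0.        ,  0.        ,  0.        ,  0.        ]), 'position': array([0.4539261 , 0.35048794, 0.9584775 ]), 'attitude': array([-3.11195128e+00,  2.91608838e-03, -1.56130249e+00])}
{'time': 0.1, 'qpos': array([-1.29803863e+00,  3.42641363e-01,  1.52491536e+00, -2.48441926e-06,
        1.27539856e+00, -1.45978436e-01]), 'qvel': array([ 0.0011922 , -0.00288468, -0.00176425,  0.00145883,  0.00043311,
       -0.00134417]), 'joint_efforts': array([ 2.10190083e-03, -4.32003665e+01, -2.44694388e+01,  7.19562708e-02,
        5.26588317e-02, -5.67088205e-05]), 'tool_pos': array([ 0.21340304, -0.47928833,  0.23412266]), 'tool_rot': array([-3.14024417e+00, -1.95858277e-04,  4.18736730e-01]), 'contact_force': array([0.60207104, 0.48157683, 0.04216857]), 'torque': array([0.02656604, 0.04069067, 0.01643363]), 'grip_force': 0.0, 'opening': 0.09192917457692691}
```

View pics/scene0.png

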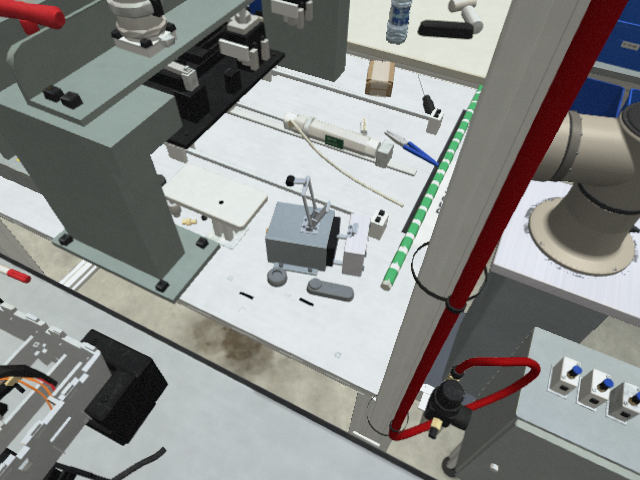

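View pics/top0.png

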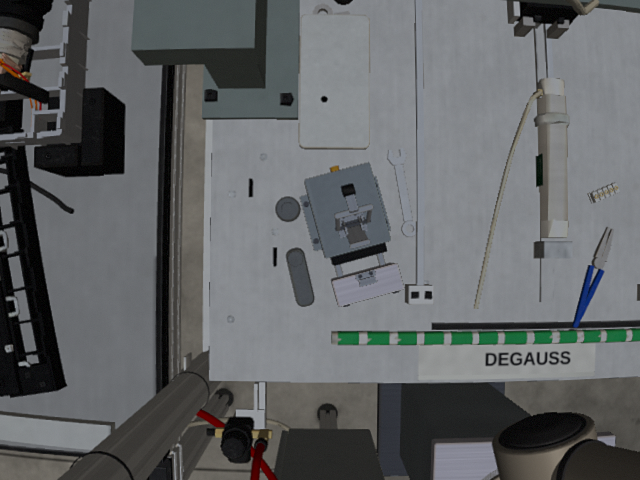

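The chamber is at about (350,210) in the top view, turned about 15°, with the cover at (367,284). In the scene view the chamber is at (315,235). I'll enlarge both.

```bash
python3 - <<'E'
import cv2,numpy as np
t=cv2.imread("pics/top0.png")[150:320,270:430]; s=cv2.imread("pics/scene0.png")[165:285,255:375]
t=cv2.resize(t,(480,510),interpolation=3);s=cv2.resize(s,None,fx=2.65,fy=2.65,interpolation=3)
o=np.zeros((510,800,3),np.uint8);o[:,:480]=t;o[:s.shape[0],480:480+s.shape[1]]=s
cv2.imwrite("pics/c1.png",o)
E
```

```text
(no output)
```

View pics/c1.png

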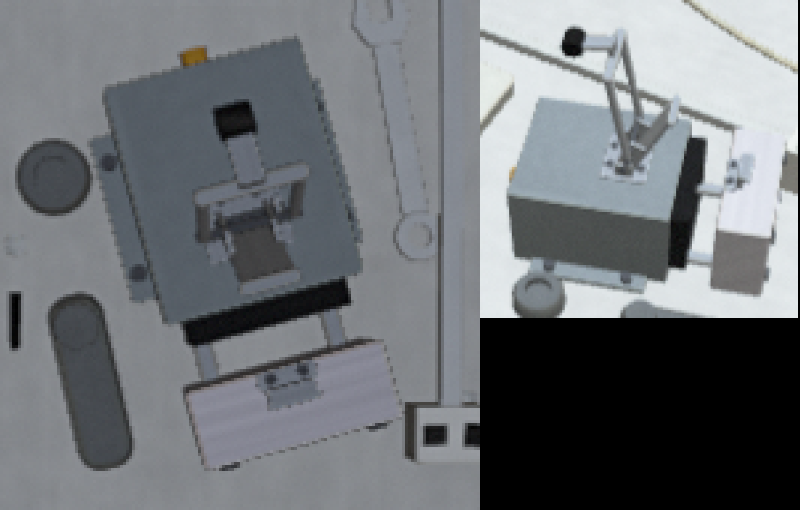

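```bash
cat > h.py <<'E'
import numpy as np,cv2
from cell import robot
from scipy.spatial.transform import Rotation as R
def ray(n,px):
    m=robot.camera_model(n); p=cv2.undistortPoints(np.float64(px).reshape(-1,1,2),m["camera_matrix"],m["dist_coeffs"])[:,0]
    d=np.c_[p,np.ones(len(p))]@R.from_euler("xyz",m["attitude"]).as_matrix().T
    return m["position"],d
def onplane(n,px,z):
    o,d=ray(n,px); return o+d*((z-o[2])/d[:,2])[:,None]
def project(n,P):
    m=robot.camera_model(n); r=R.from_euler("xyz",m["attitude"]).as_matrix()
    return cv2.projectPoints(np.float64(P),r.T,-r.T@m["position"],m["camera_matrix"],m["dist_coeffs"])[0][:,0]
def tri(a,b):
    (o1,d1),(o2,d2)=ray("top",[a]),ray("scene",[b]); d1=d1[0];d2=d2[0]
    k=np.linalg.lstsq(np.c_[d1,-d2],o2-o1,rcond=None)[0]; p,q=o1+k[0]*d1,o2+k[1]*d2
    return (p+q)/2,np.linalg.norm(p-q)
E
python3 - <<'E'
from h import *
g=cv2.cvtColor(cv2.imread("pics/top0.png"),6)
c=np.float32([[105,87],[300,38],[362,272],[163,322],[183,388],[382,341],[402,403],[207,468]])/3+[270,150]
c=np.float32(c-.33)
s=cv2.cornerSubPix(g,c.reshape(-1,1,2).copy(),(3,3),(-1,-1),(3,50,.01))[:,0]
for q in (c,s):
    P=onplane("top",q,.08)[:,:2]; print(np.round(P,4).tolist())
    print("edges",[np.round(np.linalg.norm(P[i]-P[j]),4) for i,j in((0,1),(1,2),(2,3),(3,0),(4,5),(5,6),(6,7),(7,4),(3,4),(2,5))])
    # rigid fit
    M=np.array([[.12,.05],[.12,-.05],[0,-.05],[0,.05]]);C=P[:4]
    a=M-M.mean(0);b=C-C.mean(0);y=np.arctan2((a[:,0]*b[:,1]-a[:,1]*b[:,0]).sum(),(a*b).sum())
    Rm=np.array([[np.cos(y),-np.sin(y)],[np.sin(y),np.cos(y)]]);t=C.mean(0)-Rm@M.mean(0)
    print("yaw",y,"origin",t,"local",np.round((P-t)@Rm,4).tolist())
# loop button / lever bits, scene crop scale 2.65 off (255,165)
S=lambda x,y:((x-480)/2.65+255,y/2.65+165)
T=lambda x,y:(x/3+269.7,y/3+149.7)
for nm,a,b in(("button",T(235,118),S(573,41)),("bar mid",T(250,183),S(621,33)),("leverend",T(270,282),S(675,103))):
    p,e=tri(a,b); print(nm,p,e,"local",(p[:2]-t)@Rm)
E
```

```text
[[0.5631, 0.3703], [0.5882, 0.2754], [0.4743, 0.2447], [0.4492, 0.341], [0.4174, 0.3311], [0.4409, 0.2347], [0.4109, 0.2246], [0.3787, 0.3191]]
edges [np.float64(0.0981), np.float64(0.118), np.float64(0.0996), np.float64(0.1176), np.float64(0.0992), np.float64(0.0317), np.float64(0.0998), np.float64(0.0404), np.float64(0.0334), np.float64(0.0349)]
yaw 0.25704107023101047 origin [0.46066241 0.2925904 ] local [[0.1188, 0.0491], [0.119, -0.049], [0.001, -0.0498], [0.0012, 0.0498], [-0.0321, 0.0482], [-0.0338, -0.051], [-0.0654, -0.0531], [-0.0725, 0.0464]]
[[0.5634, 0.3703], [0.5891, 0.2768], [0.4743, 0.2447], [0.4485, 0.341], [0.4149, 0.3316], [0.4408, 0.2356], [0.4115, 0.2222], [0.3788, 0.3206]]
edges [np.float64(0.097), np.float64(0.1192), np.float64(0.0997), np.float64(0.1186), np.float64(0.0994), np.float64(0.0323), np.float64(0.1037), np.float64(0.0377), np.float64(0.0349), np.float64(0.0347)]
yaw 0.2630345718430016 origin [0.46088236 0.292598  ] local [[0.1192, 0.0484], [0.1197, -0.0486], [0.0005, -0.0498], [0.0006, 0.0499], [-0.0343, 0.0496], [-0.0342, -0.0498], [-0.066, -0.0552], [-0.0719, 0.0484]]
button [0.53694436 0.31246019 0.18982648] 0.0005548513577529227 local [ 0.07861029 -0.00059799]
bar mid [0.50633084 0.30594363 0.2054513 ] 0.0035212400901479682 local [0.04735533 0.00106947]
leverend [0.46803403 0.29399607 0.14576932] 0.0003843719368825087 local [ 0.00726921 -0.00050954]
```

```bash
cat >> h.py <<'E'
YAW=.262;O=np.array([.4608,.2926])
RM=np.array([[np.cos(YAW),-np.sin(YAW)],[np.sin(YAW),np.cos(YAW)]])
def where(*targets):
    s=robot.observe(); p=s["tool_pos"]; y=s["tool_rot"][2]; l=RM.T@(p[:2]-O)
    print("t",round(s["time"],2),"local",np.round([*l,p[2]],4),"yaw",round(y,4),"Flocal",np.round([*(RM.T@s["contact_force"][:2]),s["contact_force"][2]],1),"open",round(s["opening"],4))
    for t in targets:
        d=np.r_[RM@np.array(t[:2])+O,t[2]]-p
        print(t,"shift",np.round([np.cos(y)*d[0]+np.sin(y)*d[1],np.sin(y)*d[0]-np.cos(y)*d[1],-d[2]],4),"turn",round(y-YAW,4))
E
python3 -m jog '[[[-1,0.15,-0.14,0,0.157],[-1,0.15,-0.14,0,0.157],[-1,0.15,-0.14,0,0.157],[-1,0.15,-0.14,0,0.157],[-1,0.15,-0.14,0,0.157]]]' 20
python3 -c "
from h import *
where((-.1,-.25,.235),(-.11,0,.15))"
```

```text
time: 0.52
tool_pos: [0.2937, -0.2884, 0.2344]
tool_rot: [-3.141, 0.0, 0.261]
contact_force: [0.2, -0.9, 1.0]
opening: 0.0632
grip_force: 0.0
t 0.52 local [-0.3118 -0.5179  0.2344] yaw 0.2613 Flocal [-0.  -0.9  1. ] open 0.0632
(-0.1, -0.25, 0.235) shift [ 0.2117 -0.2681 -0.0006] turn -0.0007
(-0.11, 0, 0.15) shift [ 0.2015 -0.5181  0.0844] turn -0.0007
```

```bash
python3 -m jog '[[[-1,0.12,-0.16,0,0],[-1,0.12,-0.16,0,0],[-1,0.12,-0.16,0,0],[-1,0.12,-0.16,0,0],[-1,0.12,-0.16,0,0]]]' >/dev/null
python3 -m jog '[[[-1,0.085,-0.16,0,0],[-1,0.085,-0.16,0,0],[-1,0.085,-0.16,0,0],[-1,0.085,-0.16,0,0],[-1,0.085,-0.16,0,0]]]' >/dev/null
python3 -m jog '[[[-1,0,-0.16,0,0],[-1,0,-0.16,0,0],[-1,0,-0.16,0,0],[-1,0,-0.16,0,0],[-1,0,-0.16,0,0]]]' 
python3 -c "
from h import *
where((-.11,0,.15),(-.11,0,.045))"
```

```text
time: 1.77
tool_pos: [0.3653, 0.2308, 0.2345]
tool_rot: [-3.14, 0.0, 0.268]
contact_force: [-1.1, -0.7, 0.1]
opening: 0.0004
grip_force: 0.0
t 1.77 local [-0.1083 -0.035   0.2345] yaw 0.2675 Flocal [-1.2 -0.3  0.1] open 0.0004
(-0.11, 0, 0.15) shift [-0.0015 -0.035   0.0845] turn 0.0055
(-0.11, 0, 0.045) shift [-0.0015 -0.035   0.1895] turn 0.0055
```

```bash
python3 -m jog '[[[-1,-0.003,-0.035,0.09,0.005],[-1,-0.003,-0.035,0.09,0.005],[-1,-0.003,-0.035,0.12,0.005],[-1,-0.003,-0.035,0.16,0.005],[-1,-0.003,-0.035,0.19,0.005]]]' >/dev/null
python3 -m jog '[[[-1,0,0,0,0],[-1,0,0,0,0],[-1,0.004,0,0,0],[-1,0.008,0,0,0],[-1,0.012,0,0,0]]]' 
python3 -c "
from h import *
cv2.imwrite('pics/s2.png',cv2.resize(robot.read_camera('scene')[140:300,220:420,::-1],(750,600)))
where((-.09,0,.045))"
```

```text
time: 2.6
tool_pos: [0.369, 0.2627, 0.0467]
tool_rot: [-3.141, -0.005, 0.257]
contact_force: [-0.4, -0.1, 0.4]
opening: -0.0
grip_force: 0.0
t 2.65 local [-0.0957 -0.0051  0.0466] yaw 0.2565 Flocal [ 0.9 -0.1 -0.2] open 0.0006
(-0.09, 0, 0.045) shift [ 0.0056 -0.0051  0.0016] turn -0.0055
```

View pics/s2.png

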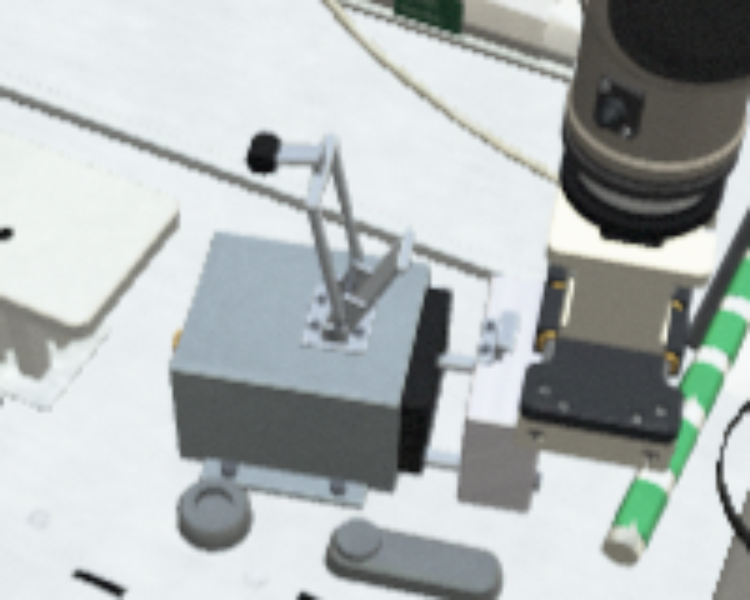

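The gripper stands in front of the cover. The loop leans back and the lever is forward.

```bash
python3 -m jog '[[[-1,0.004,-0.005,0.001,-0.005],[-1,0.007,-0.005,0.001,-0.005],[-1,0.009,-0.005,0.001,-0.005],[-1,0.011,-0.005,0.001,-0.005],[-1,0.013,-0.005,0.001,-0.005]]]' |grep force
python3 -c "
from h import *
where()"
python3 -m jog '[[[-1,0.002,0,0,0],[-1,0.004,0,0,0],[-1,0.006,0,0,0],[-1,0.008,0,0,0],[-1,0.01,0,0,0]]]'|grep force
python3 -c "
from h import *
where()"
```

```text
contact_force: [-0.5, 0.1, -0.1]
grip_force: 0.0
t 3.07 local [-0.0853 -0.0003  0.0437] yaw 0.2619 Flocal [-0.5  0.3 -0.1] open 0.0002
contact_force: [-2.5, 0.4, 1.2]
grip_force: 1.4
t 3.48 local [-0.0758 -0.0003  0.0435] yaw 0.2618 Flocal [-2.3  1.1  1.2] open 0.0006
```

```bash
python3 -m jog '[[[-1,0.0015,0,0,0],[-1,0.003,0,0,0],[-1,0.0045,0,0,0],[-1,0.006,0,0,0],[-1,0.007,0,0,0]]]'|grep force
python3 -c "
from h import *
where()"
python3 -m jog '[[[-1,0.0006,0,0,0],[-1,0.0012,0,0,0]]]'|grep contact
python3 -m jog '[[[-1,0.0006,0,0,0],[-1,0.0012,0,0,0]]]'|grep contact
python3 -c "
from h import *
where()"
```

```text
contact_force: [-3.1, 0.6, -1.0]
grip_force: 1.3
t 3.9 local [-0.0683 -0.0003  0.0436] yaw 0.2618 Flocal [-2.9  1.4 -1. ] open 0.0005
contact_force: [-3.4, 0.8, -0.7]
contact_force: [-2.8, 0.8, -1.1]
t 4.23 local [-0.0661 -0.0003  0.0436] yaw 0.2618 Flocal [-2.5  1.5 -1.1] open 0.0003
```

```bash
for i in 1; do
python3 -m jog '[[[-1,0.0005,0,0,0],[-1,0.001,0,0,0]]]'|grep -E "contact|pos"
python3 -m jog '[[[-1,0.0005,0,0,0],[-1,0.001,0,0,0]]]'|grep -E "contact|pos"
python3 -m jog '[[[-1,0.0005,0,0,0],[-1,0.001,0,0,0]]]'|grep -E "contact|pos"
done
```

```text
tool_pos: [0.398, 0.2754, 0.0436]
contact_force: [-3.0, 1.3, -1.7]
tool_pos: [0.3991, 0.2757, 0.0437]
contact_force: [-2.5, -0.1, -1.5]
tool_pos: [0.3997, 0.2759, 0.0436]
contact_force: [-4.8, 0.9, 0.4]
```

```bash

python3 -m jog '[[[-1,0.0003,0,0,0],[-1,0.0003,0,0,0]]]'|grep -E "contact|pos"
python3 -m jog '[[[-1,0.0003,0,0,0],[-1,0.0003,0,0,0]]]'|grep -E "contact|pos"

```

```text
tool_pos: [0.3997, 0.2759, 0.0436]
contact_force: [-5.6, 0.2, 0.4]
tool_pos: [0.3997, 0.2759, 0.0437]
contact_force: [-6.1, -0.7, 1.5]
```

```bash

python3 -m jog '[[[-1,0.0005,0,0,0],[-1,0.0008,0,0,0]]]'|grep -E "contact|pos"
python3 -m jog '[[[-1,0.0004,0,0,0],[-1,0.0008,0,0,0]]]'|grep -E "contact|pos"

```

```text
tool_pos: [0.3997, 0.2759, 0.0436]
contact_force: [-9.4, -0.7, 5.3]
tool_pos: [0.3997, 0.2758, 0.0436]
contact_force: [-12.5, -0.9, 8.2]
```

```bash

python3 -m jog '[[[-1,0.0002,0,0,0],[-1,0.0002,0,0,0],[-1,0.0002,0,0,0],[-1,0.0002,0,0,0]]]'|grep -E "contact|pos"
python3 -m jog '[[[-1,0,0,0,0],[-1,0,0,0,0],[-1,0,0,0,0],[-1,0,0,0,0]]]'|grep -E "contact|pos"
python3 -c "
from h import *
where()"

```

```text
tool_pos: [0.3997, 0.2759, 0.0436]
contact_force: [-12.6, 0.1, 7.3]
tool_pos: [0.3997, 0.2758, 0.0436]
contact_force: [-13.1, -1.0, 8.0]
t 6.07 local [-0.0633 -0.0004  0.0436] yaw 0.2624 Flocal [-12.9   2.4   8. ] open 0.0
```

```bash

python3 -m jog '[[[-1,-0.01,0,0,0],[-1,-0.03,0,0,0],[-1,-0.04,0,-0.03,0],[-1,-0.04,0,-0.07,0],[0,-0.04,0,-0.11,0]]]'|grep -E "contact|pos"
python3 -m jog '[[[0,0,0,-0.04,0],[0,0,0,-0.08,0],[0,0,0,-0.11,0],[0,0,0,-0.11,0],[0,0,0,-0.11,0]]]'|grep -E "contact|pos"
python3 - <<'E'
from h import *
t=robot.read_camera('top')[150:320,270:430,::-1];s=robot.read_camera('scene')[165:285,255:375,::-1]
cv2.imwrite("pics/t3.png",t);cv2.imwrite("pics/s3.png",s)
t=cv2.resize(t,(480,510),interpolation=3);s=cv2.resize(s,None,fx=2.65,fy=2.65,interpolation=3)
o=np.zeros((510,800,3),np.uint8);o[:,:480]=t;o[:s.shape[0],480:480+s.shape[1]]=s
cv2.imwrite("pics/c3.png",o)
where((.0786,0,.265),(.0786,0,.179))
E
```

```text
tool_pos: [0.3634, 0.2659, 0.1549]
contact_force: [1.6, 1.2, 0.3]
tool_pos: [0.3651, 0.2667, 0.2658]
contact_force: [-0.1, -0.1, -0.8]
t 7.0 local [-0.1007 -0.0005  0.263 ] yaw 0.2615 Flocal [-0.6 -0.2 -1.3] open 0.0432
(0.0786, 0, 0.265) shift [ 0.1793 -0.0006 -0.002 ] turn -0.0005
(0.0786, 0, 0.179) shift [ 0.1793 -0.0006  0.084 ] turn -0.0005
```

View pics/c3.png

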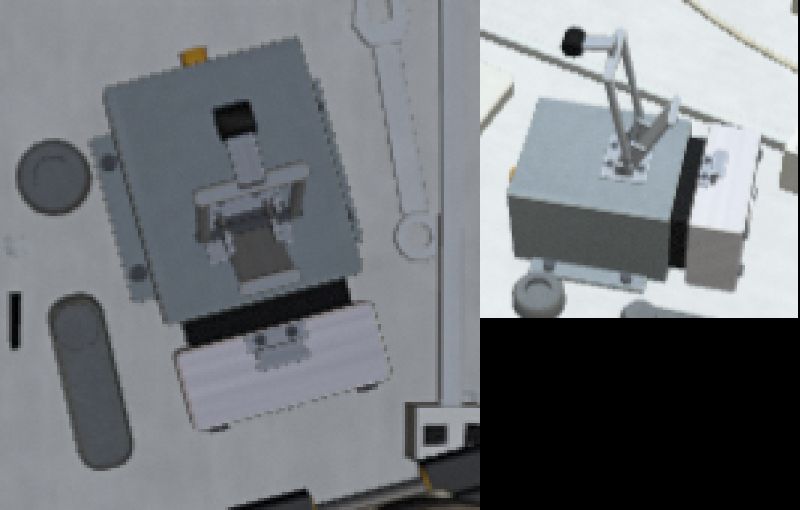

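The cover now sits against the seal at crop (280,370), and the loop and lever haven't moved. Next I measure the gap and the keeper.

```bash
python3 - <<'E'
from h import *
T=lambda L:np.array(L)/3+[269.7,149.7]
loc=lambda P:np.round((P[:,:2]-O)@RM,4).tolist()
print("cover corners",loc(onplane("top",T([[173,350],[373,302],[393,380],[197,430]]),.08)))
print("keeper",loc(onplane("top",T([[288,365],[278,333],[262,370],[312,356]]),.092)))
E
python3 -m jog '[[[0,0.04,0,0,0],[0,0.08,0,0,0],[0,0.12,0,0,0],[0,0.16,0,0,0],[0,0.179,0,0,0]]]'|grep -E "contact|pos"
python3 -m jog '[[[0,0,0,0,0],[0,0,0,0.03,0],[0,0,0,0.05,0],[0,0,0,0.05,0],[0,0,0,0.05,0]]]'|grep -E "contact|pos"
python3 - <<'E'
from h import *
t=robot.read_camera('top')[100:320,220:430,::-1];s=robot.read_camera('scene')[125:285,225:375,::-1]
t=cv2.resize(t,(400,420),interpolation=3);s=cv2.resize(s,(394,420),interpolation=3)
cv2.imwrite("pics/c4.png",np.hstack([t,s]))
where((.0786,0,.179))
E
```

```text
cover corners [[-0.013, 0.0485], [-0.0149, -0.0513], [-0.054, -0.0513], [-0.0534, 0.0469]]
keeper [[-0.0334, -0.0028], [-0.0175, -0.002], [-0.0326, 0.0098], [-0.0322, -0.015]]
tool_pos: [0.5398, 0.3126, 0.2604]
contact_force: [-0.4, -0.8, 0.4]
tool_pos: [0.5353, 0.3121, 0.212]
contact_force: [0.1, 0.3, 0.9]
t 7.93 local [ 7.860e-02 -2.000e-04  2.148e-01] yaw 0.262 Flocal [-0.1  0.3  0.6] open 0.0456
(0.0786, 0, 0.179) shift [ 0.     -0.0002  0.0358] turn -0.0
```

View pics/c4.png

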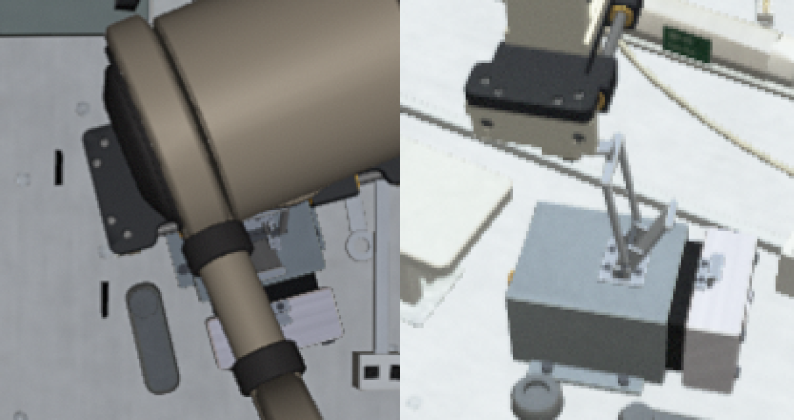

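The fingers straddle the button. I go down and pinch it.

```bash

python3 -m jog '[[[0,0,0,0.015,0],[0,0,0,0.03,0],[0,0,0,0.036,0],[0,0,0,0.036,0],[-0.6,0,0,0.036,0]]]' 8|grep -E "contact|pos"
python3 -m jog '[[[-0.8,0,0,0,0],[-0.9,0,0,0,0],[-1,0,0,0,0],[-1,0,0,0,0],[-1,0,0,0,0]]]' 8
python3 - <<'E'
from h import *
where()
E
```

```text
tool_pos: [0.5369, 0.3128, 0.1788]
contact_force: [0.9, -0.5, -0.7]
time: 8.77
tool_pos: [0.5366, 0.3135, 0.1783]
tool_rot: [-3.14, -0.001, 0.262]
contact_force: [-1.2, 3.6, 2.1]
opening: 0.016
grip_force: 8.0
t 8.77 local [0.0787 0.0005 0.1783] yaw 0.262 Flocal [-0.2  3.8  2.1] open 0.016
```

```bash

python3 -m jog '[[[-1,-0.0111,-0.001,-0.0048,0],[-1,-0.0224,-0.001,-0.0081,0],[-1,-0.0341,-0.001,-0.01,0],[-1,-0.0459,-0.001,-0.0104,0],[-1,-0.0577,-0.001,-0.0093,0]]]'|grep -E "contact|pos|open|grip"
python3 -m jog '[[[-1,-0.0115,0,0.0026,0],[-1,-0.0226,0,0.0065,0],[-1,-0.0332,0,0.0118,0],[-1,-0.043,0,0.0184,0],[-1,-0.0519,0,0.0262,0]]]'
python3 - <<'E'
from h import *
where()
s=robot.read_camera('scene')[125:285,225:375,::-1]
cv2.imwrite("pics/c5.png",cv2.resize(s,(562,600),interpolation=3))
E
```

```text
tool_pos: [0.4803, 0.2982, 0.1871]
contact_force: [1.2, -0.4, -2.5]
opening: 0.0161
grip_force: 8.0
time: 9.6
tool_pos: [0.4304, 0.2844, 0.161]
tool_rot: [3.14, -0.001, 0.262]
contact_force: [3.2, -2.4, -0.9]
opening: 0.0157
grip_force: 8.0
t 9.6 local [-0.0314 -0.      0.161 ] yaw 0.2621 Flocal [ 2.5 -3.2 -0.9] open 0.0157
```

View pics/c5.png

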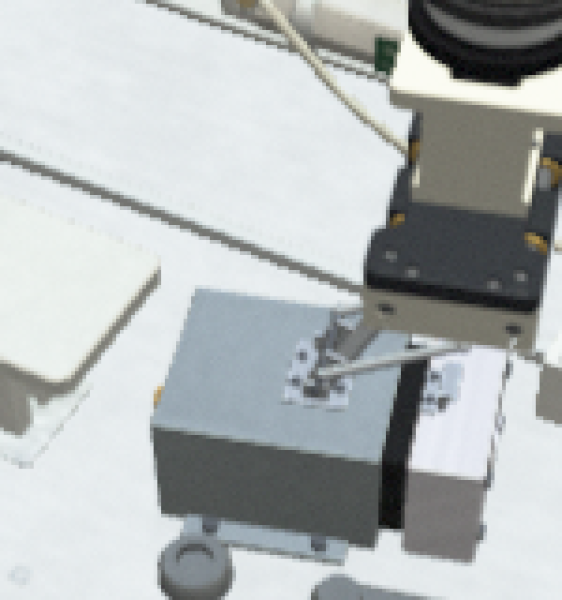

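The loop is following the grip and is about half way down. Continue.

```bash

python3 -m jog '[[[-1,-0.0085,0.0006,0.0088,0],[-1,-0.0156,0.0006,0.0185,0],[-1,-0.0205,0.0006,0.0269,0],[-1,-0.0245,0.0006,0.0356,0],[-1,-0.0274,0.0006,0.0447,0]]]'|grep -E "contact|pos|open|grip"
python3 - <<'E'
from h import *
where()
s=robot.read_camera('scene')[165:285,255:375,::-1]
cv2.imwrite("pics/c6.png",cv2.resize(s,(600,600),interpolation=3))
E
```

```text
tool_pos: [0.405, 0.2772, 0.1162]
contact_force: [2.4, -2.3, 0.3]
opening: 0.0159
grip_force: 8.0
t 10.07 local [-0.0579 -0.0004  0.1162] yaw 0.2621 Flocal [ 1.7 -2.9  0.3] open 0.0159
```

View pics/c6.png

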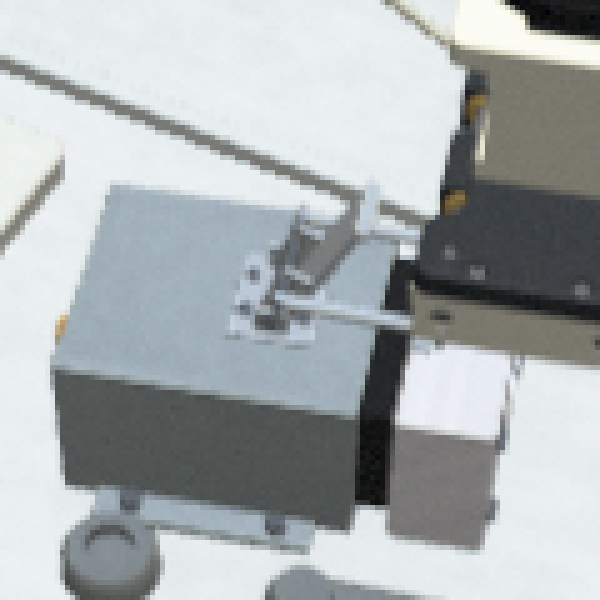

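```bash

python3 -m jog '[[[-1,-0.0006,0.0004,0.006,0],[-1,-0.001,0.0004,0.011,0],[-1,-0.001,0.0004,0.015,0],[-1,-0.001,0.0004,0.017,0],[-1,-0.001,0.0004,0.018,0]]]'|grep -E "contact|pos|open|grip"
python3 -m jog '[[[-1,0,0,0.001,0],[-1,0,0,0.002,0]]]'|grep -E "contact|pos|open|grip"
python3 -m jog '[[[-1,0,0,0.001,0],[-1,0,0,0.001,0]]]'|grep -E "contact|pos|open|grip"
python3 - <<'E'
from h import *
where()
E
```

```text
tool_pos: [0.4028, 0.2766, 0.0976]
contact_force: [-2.9, -3.6, 0.6]
opening: 0.0158
grip_force: 8.0
tool_pos: [0.4029, 0.2766, 0.0959]
contact_force: [-3.8, -3.6, 0.2]
opening: 0.0162
grip_force: 8.0
tool_pos: [0.4029, 0.2766, 0.0949]
contact_force: [-2.8, -4.2, -0.7]
opening: 0.0158
grip_force: 8.0
t 10.87 local [-0.06   -0.0004  0.0949] yaw 0.2619 Flocal [-3.8 -3.3 -0.7] open 0.0158
```

```bash

python3 -m jog '[[[-1,0.0005,0.0005,0.001,0],[-1,0.0005,0.0005,0.001,0]]]'|grep -E "contact|pos"
python3 -m jog '[[[-1,0,0,0.001,0],[-1,0,0,0.001,0]]]'|grep -E "contact|pos"
python3 -m jog '[[[-1,0,0,0.0007,0],[-1,0,0,0.0007,0]]]'|grep -E "contact|pos"
python3 - <<'E'
from h import *
where()
s=robot.read_camera('scene')[165:285,255:375,::-1]
cv2.imwrite("pics/c7.png",cv2.resize(s,(600,600),interpolation=3))
E
```

```text
tool_pos: [0.4032, 0.2764, 0.0941]
contact_force: [-4.7, -3.0, 2.3]
tool_pos: [0.4035, 0.2765, 0.0936]
contact_force: [-5.3, -3.8, 4.4]
tool_pos: [0.4037, 0.2766, 0.0931]
contact_force: [-5.8, -3.4, 6.8]
t 11.37 local [-0.0593 -0.0007  0.0931] yaw 0.2619 Flocal [-6.5 -1.8  6.8] open 0.0158
```

```bash

python3 -m jog '[[[-0.6,0,0,0,0],[-0.3,0,0,0,0],[-0.2,0,0,0,0],[-0.2,0,0,0,0],[-0.2,0,0,-0.01,0]]]'|grep -E "contact|pos|open"
python3 -m jog '[[[-0.2,0,0,-0.03,0],[-0.2,0,0,-0.06,0],[-0.2,0,0,-0.09,0],[-1,0.01,0,-0.11,0],[-1,0.02,0,-0.11,0]]]'|grep -E "contact|pos"
python3 -m jog '[[[-1,-0.02,0,0,0],[-1,-0.04,0,0,0],[-1,-0.05,0,0,0],[-1,-0.05,0,0,0]]]'|grep -E "contact|pos"
python3 - <<'E'
from h import *
where((-.03,0,.138))
t=robot.read_camera('top')[150:320,270:430,::-1];s=robot.read_camera('scene')[165:285,255:375,::-1]
t=cv2.resize(t,(395,420),interpolation=3);s=cv2.resize(s,(400,420),interpolation=3)
cv2.imwrite("pics/c8.png",np.hstack([t,s]))
E
```

```text
tool_pos: [0.4032, 0.2762, 0.1012]
contact_force: [-0.4, -0.1, -0.6]
opening: 0.0359
tool_pos: [0.4255, 0.2829, 0.2172]
contact_force: [1.2, -0.1, 0.7]
tool_pos: [0.3733, 0.2684, 0.2119]
contact_force: [-0.1, 0.6, 0.3]
t 12.58 local [-0.0907 -0.0007  0.2119] yaw 0.2623 Flocal [0.  0.6 0.3] open 0.0024
(-0.03, 0, 0.138) shift [ 0.0607 -0.0007  0.0739] turn 0.0003
```

View pics/c8.png

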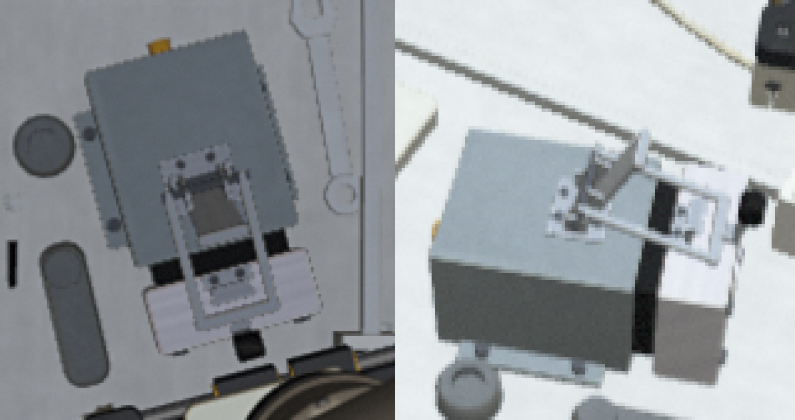

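The loop lies round the keeper with its bar in front of the lip, and the lever leans forward. I work out the push path for the lever.

```bash
python3 - <<'E'
from h import *
pt=lambda L,s,h:np.array([.04+s*np.cos(L)-h*np.sin(L),.089+s*np.sin(L)+h*np.cos(L)])
for L in np.arange(2.1,-.01,-.1):
    f=pt(L,.05,.009); b=pt(L,.062,.012)
    x=min(f[0],b[0])-.0095; print(round(L,2),np.round([x,f[1]+.008],4))
where()
E
python3 -m jog '[[[-1,0.02,0,0.02,0],[-1,0.04,0,0.045,0],[-1,0.055,0,0.068,0],[-1,0.055,0,0.072,0],[-1,0.055,0,0.072,0]]]'|grep -E "contact|pos|open"
python3 -c "
from h import *
where()"
```

```text
2.1 [-0.0112  0.1356]
2.0 [-0.0062  0.1387]
1.9 [-0.0009  0.1414]
1.8 [0.0047 0.1436]
1.7 [0.0106 0.1454]
1.6 [0.0167 0.1467]
1.5 [0.0229 0.1475]
1.4 [0.0292 0.1478]
1.3 [0.0352 0.1476]
1.2 [0.0402 0.1469]
1.1 [0.0452 0.1456]
1.0 [0.0499 0.1439]
0.9 [0.0545 0.1418]
0.8 [0.0589 0.1391]
0.7 [0.0629 0.1361]
0.6 [0.0667 0.1327]
0.5 [0.0701 0.1289]
0.4 [0.073  0.1248]
0.3 [0.0756 0.1204]
0.2 [0.0777 0.1158]
0.1 [0.0794 0.1109]
-0.0 [0.0805 0.106 ]
t 12.68 local [-0.0885 -0.0007  0.2124] yaw 0.262 Flocal [-0.7  0.1 -0.3] open 0.0003
tool_pos: [0.428, 0.2826, 0.1384]
contact_force: [-0.1, -0.6, 0.1]
opening: 0.0004
t 13.1 local [-0.0343 -0.0012  0.1384] yaw 0.2611 Flocal [-0.2 -0.6  0.1] open 0.0004
```

```bash

python3 -m jog '[[[-1,0.01,-0.001,0,0],[-1,0.019,-0.001,0,0],[-1,0.026,-0.001,-0.001,0],[-1,0.033,-0.001,-0.003,0],[-1,0.039,-0.001,-0.005,0]]]'|grep -E "contact|pos"
python3 -m jog '[[[-1,0.004,0,-0.0012,0],[-1,0.008,0,-0.0023,0],[-1,0.012,0,-0.0031,0],[-1,0.016,0,-0.0038,0],[-1,0.02,0,-0.004,0]]]'|grep -E "contact|pos"
python3 -c "
from h import *
where((.0352,0,.1476))"
```

```text
tool_pos: [0.4655, 0.2941, 0.1463]
contact_force: [-3.6, -1.0, 2.8]
tool_pos: [0.4851, 0.2993, 0.1495]
contact_force: [-4.7, 0.3, 3.6]
t 13.93 local [0.0252 0.0002 0.1495] yaw 0.2618 Flocal [-4.4  1.5  3.6] open 0.0002
(0.0352, 0, 0.1476) shift [0.01   0.0002 0.0019] turn -0.0002
```

```bash

python3 -m jog '[[[-1,0.0055,0,0,0],[-1,0.0105,0,0,0],[-1,0.0145,0,0.0006,0],[-1,0.018,0,0.0012,0],[-1,0.0215,0,0.002,0]]]'|grep -E "contact|pos"
python3 -c "
from h import *
where()
s=robot.read_camera('scene')[165:285,255:375,::-1];cv2.imwrite('pics/c9.png',cv2.resize(s,(600,600),interpolation=3))"
```

```text
tool_pos: [0.504, 0.3046, 0.1472]
contact_force: [-9.1, -1.6, 6.0]
t 14.35 local [0.0448 0.0004 0.1472] yaw 0.2621 Flocal [-9.2  0.9  6. ] open 0.0007
```

View pics/c9.png

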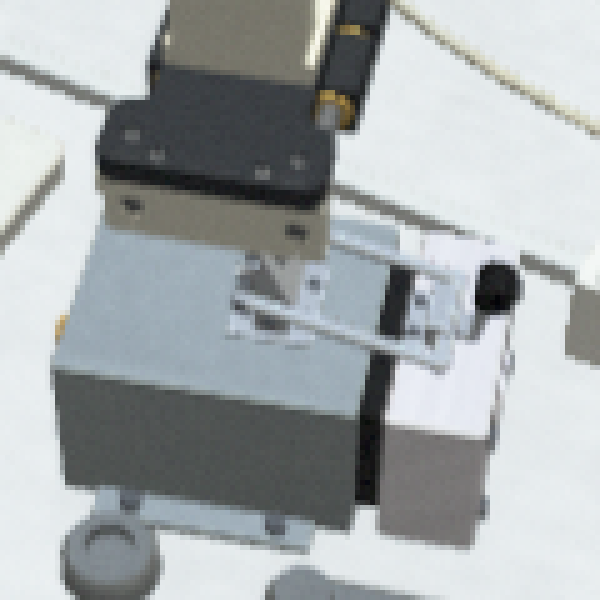

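The loop has been drawn into the keeper and is taut. I keep pressing the lever round.

```bash

python3 -m jog '[[[-1,0.0027,0,0.0013,0],[-1,0.0054,0,0.0026,0],[-1,0.0077,0,0.0037,0],[-1,0.0099,0,0.0048,0]]]'|grep -E "contact|pos"
python3 -m jog '[[[-1,0.0021,0,0.0014,0],[-1,0.0042,0,0.0029,0],[-1,0.0062,0,0.0044,0],[-1,0.0081,0,0.006,0]]]'|grep -E "contact|pos"
python3 -c "
from h import *
where()"
```

```text
tool_pos: [0.5143, 0.3074, 0.1428]
contact_force: [-5.7, -0.7, 6.4]
tool_pos: [0.5228, 0.3098, 0.1371]
contact_force: [-4.8, 1.4, 4.3]
t 15.07 local [0.0644 0.0006 0.1371] yaw 0.2619 Flocal [-4.3  2.6  4.3] open 0.0005
```

```bash

python3 -m jog '[[[-1,0.002,0,0.002,0],[-1,0.0039,0,0.0039,0],[-1,0.0055,0,0.0059,0],[-1,0.0071,0,0.0079,0]]]'|grep -E "contact|pos"
python3 -m jog '[[[-1,0.0014,0,0.0021,0],[-1,0.0027,0,0.0042,0],[-1,0.0038,0,0.0065,0],[-1,0.005,0,0.0089,0]]]'|grep -E "contact|pos"
python3 -c "
from h import *
where()"
```

```text
tool_pos: [0.5304, 0.3118, 0.1291]
contact_force: [-1.7, 1.3, 4.3]
tool_pos: [0.5352, 0.3125, 0.1196]
contact_force: [0.8, 0.7, 2.4]
t 15.73 local [ 7.700e-02 -1.000e-04  1.196e-01] yaw 0.2618 Flocal [1.  0.5 2.4] open 0.0003
```

```bash

python3 -m jog '[[[-1,0.001,0,0.0017,0],[-1,0.002,0,0.0033,0],[-1,0.0028,0,0.0058,0],[-1,0.0034,0,0.0083,0],[-1,0.0042,0,0.0122,0]]]'|grep -E "contact|pos"
python3 -m jog '[[[-1,0,0,0.001,0],[-1,0,0,0.002,0],[-1,0,0,0.002,0]]]'|grep -E "contact|pos"
python3 -c "
from h import *
where()"
```

```text
tool_pos: [0.5386, 0.3135, 0.1071]
contact_force: [0.5, -0.6, -0.0]
tool_pos: [0.5386, 0.3135, 0.1062]
contact_force: [-2.1, -0.8, 5.4]
t 16.4 local [ 0.0806 -0.      0.1062] yaw 0.2619 Flocal [-2.3 -0.3  5.4] open 0.0005
```

```bash

python3 -m jog '[[[-1,0,0,0.001,0],[-1,0,0,0.0015,0],[-1,0,0,0.0015,0],[-1,0,0,0.0015,0]]]'|grep -E "contact|pos"
python3 -m jog '[[[-1,0,0,-0.02,0],[-1,0,0,-0.06,0],[-1,0,0,-0.1,0],[-1,0,0,-0.14,0],[-1,0,0,-0.15,0]]]'|grep -E "contact|pos"
python3 -m jog '[[[-1,0,0.04,0,0],[-1,0,0.08,0,0],[-1,0,0.12,0,0],[-1,0,0.16,0,0],[-1,0,0.2,0,0]]]'|grep -E "contact|pos"
python3 -m jog '[[[-1,-0.04,0.03,0,0],[-1,-0.08,0.06,0,0],[-1,-0.12,0.06,0,0],[-1,-0.12,0.06,0,0]]]'|grep -E "contact|pos"
python3 - <<'E'
from h import *
where()
t=robot.read_camera('top')[150:320,270:430,::-1];s=robot.read_camera('scene')[165:285,255:375,::-1]
t=cv2.resize(t,(395,420),interpolation=3);s=cv2.resize(s,(400,420),interpolation=3)
cv2.imwrite("pics/c10.png",np.hstack([t,s]))
E
```

```text
tool_pos: [0.5387, 0.3135, 0.1061]
contact_force: [-3.6, -2.8, 14.0]
tool_pos: [0.5407, 0.3145, 0.2614]
contact_force: [1.0, 0.6, 0.9]
tool_pos: [0.5904, 0.1187, 0.2538]
contact_force: [0.4, -0.1, 0.7]
tool_pos: [0.4856, 0.0291, 0.2531]
contact_force: [0.8, -0.0, 0.7]
t 17.9 local [-0.0443 -0.2609  0.2531] yaw 0.259 Flocal [ 0.7 -0.2  0.7] open 0.0005
```

View pics/c10.png

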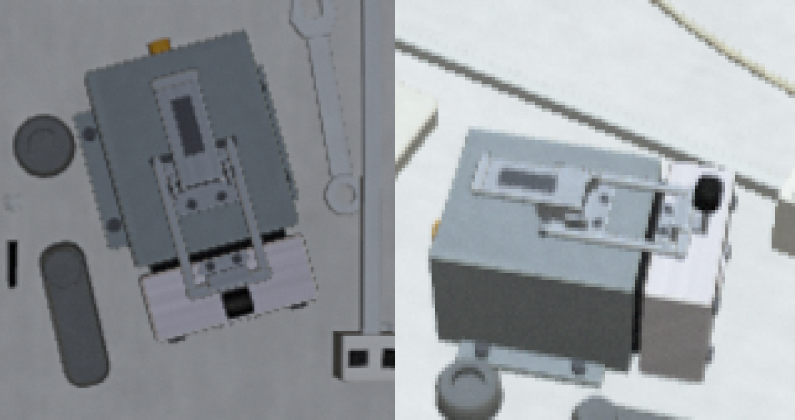

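The lever lies flat at (185,125), the loop is hooked on the keeper at (225,270), and the cover is drawn in to a narrow gap. Nothing around the chamber has moved.

```bash
python3 -c "
from cell import robot
print(robot.hand_in())"
```

```text
the job is handed in; nothing more can be done
None
```

I closed and latched the chamber and handed it in at about 18 s: the cover was pressed on the seal at about 13 N along the slide (about 15 N in all), the loop is hooked and the lever lies home; the hand-in returned no verdict, and the final gap and loop pull I judged only from the pictures.

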